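Find the concealed catch of the control box's battery tray

ROBOT

A 6-joint arm with a two-finger parallel gripper is mounted at the origin on a cart in front of the work surface, level with it; the furniture and walls round the work are solid. World frame = base frame: x ahead of the robot, y to its left, z up, the work surface at z = 0. Lengths are in m, angles in rad, forces in N, time in s.
With the tool pointing down it reaches from about 0.3 to 0.875 m from the base axis. Payload 6.4 kg.
Tool frame: the origin (TCP) lies midway between the tips of the shut fingers; the grasp point (between the pads) lies 19 mm behind it; z points along the fingers, y is the line along which they close (so a half turn about z gives the same grasp; the last joint's range is limited). The gripper opens to 85 mm and grips with 20 to 120 N. Pads are 22 mm wide; open, the fingers measure 114 mm over their backs; the gripper's body (76 mm by 85 mm) begins 54 mm behind the grasp point. The pads swing forward as they close: fully open they stand 13 mm farther back than shut.
Start: joints at [1.085, 0.181, 1.607, -0, 1.354, -0.206], TCP at [0.159, 0.553, 0.231] pointing down, gripper open.
Joint ranges: [-2.99, 2.99], [-0.89, 2.07], [0.3, 2.58], [-1.14, 4.28], [0, 2.63], [-3.12, 3.12]. Speed limits (rad/s): [2.57, 2.57, 3.01, 3.14, 3.14, 3.14].

INTERFACE

Orientations are given as a unit quaternion [w, x, y, z].
In Python, from bench import ctrl gives the robot as it stands. The module is installed in compiled form; this text tells all that it offers.
- The arm moves only by the tool move_arm, never from a script. Its argument "plan" is one flat list of numbers, 6 for each row, row after row: the shift along the world's x, y, z in units of 50 mm (1.0 is 50 mm), then the turn, a rotation vector about the world's x, y, z in rad. A call has 1 to 10 rows; each row is the pose to reach, as a shift and turn from the pose commanded when the call began; what a row does not reach only later rows make up. A row lasts 1/8 s, in which the tool goes at most 62.5 mm and 10.7 degrees, less where a joint would pass 70% of its speed; a pose out of reach is approached as far as the arm can. A call with a gripper value outside its range is refused whole. "grip" is the finger opening in mm, from 0 to 85.4, set as the call begins (left out, the last holds). The fingers move at their own pace and stop on an object; the grip force is fixed at half the most. Time passes only in rows, so rows that repeat a pose let the fingers close. It gives the time, the measured TCP pose, the force, the opening and the grip force at its end, in the units of the state.
- ctrl.get_obs(): the state, without advancing time (a new reading comes with each control period).
- ctrl.camera(name): name is "side" or "top"; returns a dict with "pixels" (384x512x3 uint8, red, green, blue), "fx", "fy", "cx", "cy" (pixels), "origin" and "attitude" of the camera in the world. Camera axes: x right, y down, z forward; pixel columns grow to the right and rows downward; lengths in m; the calibration is good to about 2 mm. A picture is of the moment at which its call begins. There is no depth.
- ctrl.hand_in(): hands the job in; it is judged then, once.
The state is a dict: "time_s": time; "q": joint angles; "dq": joint speeds; "joint_efforts": joint torques, N m; "eef_pos": TCP position; "eef_rot": TCP orientation; "wrist_force": force on the tool from outside, world axes, zero at the start; "torque": the same for the moment, N m; "opening": opening from 0.0 (shut) to 1.0 (fully open); "grasp_force": force on a finger pad.
Only numpy, scipy, OpenCV 4.12 (cv2) and the standard library are available. Lean on these libraries where they do the work, as an engineer would, in place of code of your own. Each camera call takes 0.05 s, during which the arm holds its last target. There are 200 camera calls.

TASK

One of the five look-alike white plates on the lid of the grey control box is a concealed catch. Feel across the plates with the fingertips to find the one that gives, press it in until the battery tray springs out of the front by itself, then let go so that the plate rises flush again and move clear. Do not touch the tray, leave the batteries lying in it, and do not disturb the other things on the worktop.

Things in the scene. Friction and masses are not known exactly. Their poses are not given: they have to be found in the camera images.
- enclosure: Grey heating-control box fixed to the worktop, 160 (x) x 250 (y) x 75 (z) mm; origin at the centre of its underside, z up, -x is its front (the tray side, more or less towards the robot). Its flat lid carries a row of five white plates.
- plate_row (a point): Middle of the row of five look-alike square white plates, on the top face of the middle plate, flush with the lid (75 mm above the worktop); axes as the box. Plates are 43x43 mm, centres at y = -88, -44, 0, +44, +88 mm from here. Four are rigid blanks; one, which changes from run to run, is the concealed catch and looks no different.
- catch (a joint): How far the catch plate is pressed in, m: 0 = flush with the lid, 0.008 = fully down. It starts to give at about 1.5 N, lets the tray go when about 5 mm down (about 4 N), is fully down at about 5 N, and springs back up when released. Its value does not tell where it is.
- tray: Battery tray in the box's front, 202 mm wide and 45 high at its grey front; same origin and axes as the box while shut. When the catch lets go, a spring drives it out by itself along the box's -x by 50 mm, where it stops and stays.
- battery_a: Loose battery with a green sleeve, 15 across and 50 long, lying in the tray's cradle (at y = +30 mm of the box); origin on its underside. It rides out with the tray; leave it there.
- battery_b: Loose battery with a green sleeve, 15 across and 50 long, lying in the tray's cradle (at y = -30 mm of the box); origin on its underside. It rides out with the tray; leave it there.
- paint_tin: Bystander: red paint tin, 77 mm across, 76 tall, loose on the worktop; leave it alone. Sizes in mm.
- tape_measure: Bystander: yellow and black tape measure, 40x81x67, loose on the worktop; leave it alone. Sizes in mm.
- tape_masking: Bystander: roll of masking tape, 94 across, 25 tall, loose on the worktop; leave it alone. Sizes in mm.
- torch: Bystander: black torch lying down, 133 long, loose on the worktop; leave it alone. Sizes in mm.
- pliers: Bystander: blue-handled pliers, 177 long, loose on the worktop; leave it alone. Sizes in mm.
- fitting_elbow: Bystander: brass pipe elbow, 44x44x27, loose on the worktop; leave it alone. Sizes in mm.
- marker: Bystander: white marker with a red cap, 135 long, loose on the worktop; leave it alone. Sizes in mm.

How it is judged:
On the way:
1. the catch plate is pressed in and the tray starts to come out (value of joint catch above 0.004 m and x of tray in the frame of enclosure below -0.003 m), for 0.05 s.
At the end, for the whole second after the job is handed in: The tray stands out of the box by more than 45 mm of its 50, the catch plate is back flush (within 1.5 mm), and both batteries lie at rest in the tray's cradle (x of tray in the frame of enclosure below -0.045 m and value of joint catch below 0.0015 m and z of battery_a in the frame of tray between 0.005 and 0.036 m and x of battery_a in the frame of tray between -0.06 and -0.03 m and linear speed of each of battery_a, battery_b below 0.02 m/s and z of battery_b in the frame of tray between 0.005 and 0.036 m and x of battery_b in the frame of tray between -0.06 and -0.03 m); the robot touches nothing.
It fails at once if the robot touches the tray (more than 1 N) (contact force between any of the fingers, the arm and tray above 1 N).
It fails at once if a battery is touched or lifted out of the tray (contact force between the fingers and battery_a above 1 N or contact force between the fingers and battery_b above 1 N or z of any of battery_a, battery_b in the frame of tray above 0.045 m).
It fails at once if a bystander is moved by more than 20 mm (distance of any of paint_tin, tape_measure, tape_masking, torch, pliers, fitting_elbow, marker from where it was at the start of the episode above 0.02 m).
It also fails if it takes over 40 s, if anything falls off the work surface, if the arm or the gripper's body presses on something with over 40 N, if the wrist force passes 120 N, or if a joint passes its speed limit or range.

## Working session

There is one attempt and no reset: what is moved stays moved. The work goes in short steps, Python scripts to look and compute and a tool call to move; the robot and the scene stay as the last step left them, time stands still between calls to the robot, and variables do not carry over. Pictures are saved under pics/ and viewed, at most 10 in all, crops included, and the job is handed in when it is done.

Besides the shell and the picture viewer there is one more tool, called as name(argument=value, ...) on one line, values as JSON. move_arm: Moves the arm, as the interface text tells. Its arguments: {"type":"object","properties":{"plan":{"type":"array"},"grip":{"type":"number"}},"required":["plan"]}

```bash
mkdir -p pics; python3 - <<'E'
from bench import ctrl
import cv2,numpy as np
for n in("top","side"):
    c=ctrl.camera(n);cv2.imwrite(f"pics/{n}0.png",c["pixels"][:,:,::-1])
    print(n,{k:np.round(v,4).tolist() for k,v in c.items() if k!="pixels"})
o=ctrl.get_obs();print(o)
E
```

```text
top {'fx': 442.9193, 'fy': 442.9193, 'cx': 255.8136, 'cy': 190.5758, 'origin': [0.2843, -0.1384, 1.2329], 'attitude': [-0.0668, 0.7102, -0.697, 0.0738]}
side {'fx': 495.1507, 'fy': 495.1507, 'cx': 251.0452, 'cy': 195.3901, 'origin': [0.0555, 0.6713, 1.0194], 'attitude': [0.1008, -0.237, 0.8927, -0.3698]}
{'time_s': 0.1, 'q': array([ 1.08470108e+00,  1.81464242e-01,  1.60789278e+00, -9.73408034e-07,
        1.35378142e+00, -2.06304885e-01]), 'dq': array([-0.00122294, -0.00099304, -0.00041801, -0.002049  , -0.00027778,
       -0.000769  ]), 'joint_efforts': array([ 8.41412998e-05, -4.45872581e+01, -3.52242315e+01, -1.96354513e-04,
        4.12544177e-03,  1.34368173e-05]), 'eef_pos': array([0.15854445, 0.55220816, 0.230483  ]), 'eef_rot': array([-2.61815489e-04,  1.39439175e-01,  9.90230336e-01, -7.27197604e-04]), 'wrist_force': array([-0.03514825,  0.30290095,  0.38317329]), 'torque': array([-0.07099829,  0.00604415,  0.0041939 ]), 'grasp_force': 0.0, 'opening': 0.9982126253833847}
```

View pics/top0.png

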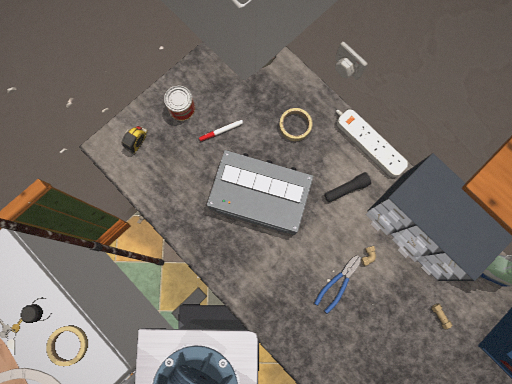

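View pics/side0.png

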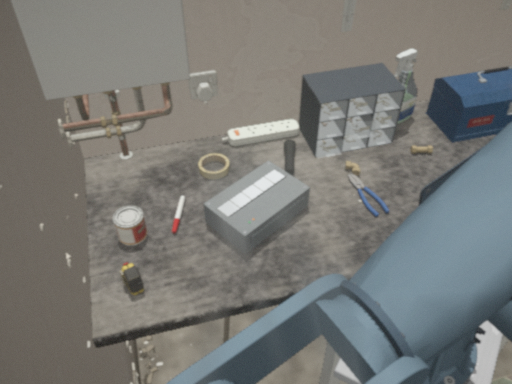

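The top view shows the box around (262,190), with the plate row running from about (223,175) to (304,192). The side view shows the same row at about (252,192). Next I'll measure the plates.

```bash
cat >h.py <<'E'
from bench import ctrl
import cv2,numpy as np
from scipy.spatial.transform import Rotation as R
def ray(c,p,z):
    w,x,y,zq=c["attitude"]; M=R.from_quat([x,y,zq,w])
    d=M.apply([(p[0]-c["cx"])/c["fx"],(p[1]-c["cy"])/c["fy"],1]); o=np.array(c["origin"])
    return o+d*(z-o[2])/d[2]
def row(n,box):
    c=ctrl.camera(n);im=c["pixels"]
    hsv=cv2.cvtColor(im,cv2.COLOR_RGB2HSV)
    m=cv2.inRange(hsv,(0,0,190),(180,50,255));k=np.zeros_like(m);u0,v0,u1,v1=box
    k[v0:v1,u0:u1]=m[v0:v1,u0:u1]
    k=cv2.morphologyEx(k,cv2.MORPH_CLOSE,np.ones((5,5)))
    ct=max(cv2.findContours(k,0,2)[0],key=cv2.contourArea)
    P=np.array([ray(c,p[0],.075)[:2] for p in ct])
    r=cv2.minAreaRect((P*1000).astype(np.float32));return r,cv2.boxPoints(r)
E
python3 - <<'E'
from h import *
print(row("top",(205,150,320,215)));print(row("side",(200,155,310,240)))
E
```

```text
(((539.4229736328125, -164.9698944091797), (219.77854919433594, 41.912193298339844), 74.40644073486328), array([[ 489.6987  , -265.1812  ],
       [ 530.06824 , -276.4477  ],
       [ 589.1472  ,  -64.758575],
       [ 548.7777  ,  -53.492096]], dtype=float32))
(((536.432373046875, -162.915283203125), (219.96095275878906, 43.422943115234375), 74.4388198852539), array([[ 486.01257 , -263.03992 ],
       [ 527.8439  , -274.68884 ],
       [ 586.8522  ,  -62.79065 ],
       [ 545.0209  ,  -51.141724]], dtype=float32))
```

move_arm(plan=[8.07,-12.62,-1,0,0,0,8.07,-12.62,-1,0,0,0,8.07,-12.62,-1,0,0,0,8.07,-12.62,-1,0,0,0,8.07,-12.62,-1,0,0,0,8.07,-12.62,-1,0,0,0,8.07,-12.62,-1,0,0,0,8.07,-12.62,-1,0,0,0,8.07,-12.62,-1,0,0,0,8.07,-12.62,-1,0,0,0], grip=0)

```text
time_s: 1.45
eef_pos: [0.4956, 0.0253, 0.1896]
eef_rot: [0.0, 0.14, 0.99, 0.0]
wrist_force: [0.9, 0.5, 0.3]
opening: -0.001
grasp_force: 0.0
```

move_arm(plan=[1.3,-2.0,-1,0,0,0,1.3,-2.0,-1.9,0,0,0,1.3,-2.0,-1.9,0,0,0,1.3,-2.0,-1.9,0,0,0,1.3,-2.0,-1.9,0,0,0,1.3,-2.0,-1.9,0,0,0])

```text
time_s: 2.2
eef_pos: [0.5603, -0.072, 0.0962]
eef_rot: [0.001, 0.139, 0.99, -0.0]
wrist_force: [0.0, 0.8, -0.0]
opening: -0.0
grasp_force: 0.0
```

```bash
python3 - <<'E'
from h import *
o=ctrl.get_obs();print(o["eef_pos"],o["wrist_force"])
for n,b in(("top",(190,130,330,230)),("side",(190,120,330,240))):
    c=ctrl.camera(n);u0,v0,u1,v1=b
    globals()[n]=cv2.resize(c["pixels"][v0:v1,u0:u1,::-1],(400,400*(v1-v0)//(u1-u0)),interpolation=2)
h=max(top.shape[0],side.shape[0])
pad=lambda i:np.vstack([i,np.zeros((h-i.shape[0],400,3),np.uint8)])
cv2.imwrite("pics/a.png",np.hstack([pad(top),pad(side)]))
E
```

```text
[ 0.56030533 -0.07197279  0.09623102] [ 0.02063023  0.79314925 -0.04776391]
```

View pics/a.png

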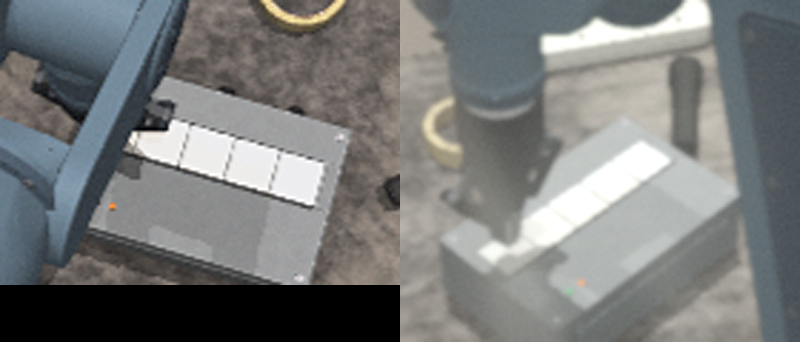

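The tips are about 20 mm above the lid, over the leftmost plate (side crop about (510,240)). I'll press that one gently.

move_arm(plan=[0.03,-0.13,-0.34,0,0,0,0.03,-0.13,-0.36,0,0,0,0.03,-0.13,-0.38,0,0,0,0.03,-0.13,-0.4,0,0,0,0.03,-0.13,-0.42,0,0,0,0.03,-0.13,-0.44,0,0,0,0.03,-0.13,-0.46,0,0,0,0.03,-0.13,-0.46,0,0,0])

```text
time_s: 3.3
eef_pos: [0.561, -0.0792, 0.0749]
eef_rot: [-0.001, 0.139, 0.99, -0.0]
wrist_force: [-13.7, 3.4, 27.7]
opening: 0.003
grasp_force: 13.8
```

That one is a rigid blank: 28 N with the tips at z = 74.9 mm. I'll try the next plate.

move_arm(plan=[0,0,0.25,0,0,0,-0.24,-0.85,0.25,0,0,0,-0.24,-0.85,0.2,0,0,0,-0.24,-0.85,0.08,0,0,0,-0.24,-0.85,0.05,0,0,0,-0.24,-0.85,0.03,0,0,0,-0.24,-0.85,0.0,0,0,0,-0.24,-0.85,0.0,0,0,0])

```text
time_s: 4.3
eef_pos: [0.5492, -0.1214, 0.0716]
eef_rot: [-0.0, 0.139, 0.99, 0.0]
wrist_force: [-0.6, 0.3, 3.8]
opening: 0.001
grasp_force: 1.7
```

This plate gives: 3.8 N at z = 71.6 mm. I'll press further.

move_arm(plan=[0,0,-0.03,0,0,0,0,0,-0.06,0,0,0,0,0,-0.08,0,0,0,0,0,-0.08,0,0,0,0,0,-0.08,0,0,0])

```text
time_s: 4.92
eef_pos: [0.5492, -0.1214, 0.0676]
eef_rot: [-0.0, 0.139, 0.99, 0.0]
wrist_force: [-1.1, 3.3, 4.6]
opening: 0.001
grasp_force: 2.3
```

```bash
python3 - <<'E'
from h import *
c=ctrl.camera("side");cv2.imwrite("pics/b.png",cv2.resize(c["pixels"][140:280,170:340,::-1],None,fx=3,fy=3))
E
```

```text
(no output)
```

View pics/b.png

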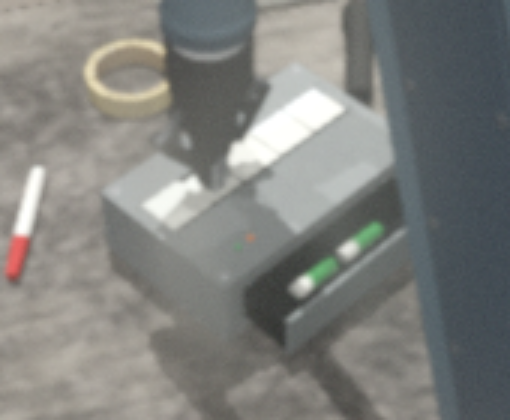

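The tray is out, with its grey front at about (345,290), and both green batteries are lying in it at about (315,275) and (360,242). I'll lift clear.

move_arm(plan=[0,0,0.1,0,0,0,0,0,0.3,0,0,0,0,0,1.3,0,0,0,0,0,2.5,0,0,0,0,0,3,0,0,0,0,0,3,0,0,0,0,0,3,0,0,0,0,0,3,0,0,0,0,0,3,0,0,0])

```text
time_s: 6.1
eef_pos: [0.5487, -0.1215, 0.2163]
eef_rot: [-0.001, 0.139, 0.99, 0.0]
wrist_force: [0.2, 0.0, 0.2]
opening: 0.001
grasp_force: 0.0
```

```bash
python3 - <<'E'
from h import *
c=ctrl.camera("side");cv2.imwrite("pics/c.png",cv2.resize(c["pixels"][140:280,170:340,::-1],None,fx=3,fy=3))
E
```

```text
(no output)
```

View pics/c.png

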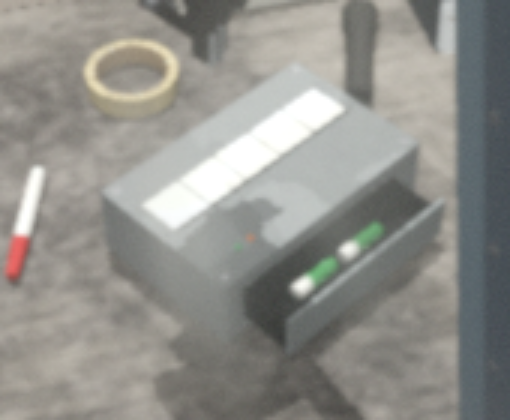

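The plates look flush again along the row from (175,205) to (320,108). The tray is still out, the batteries are at rest in it, and the arm is clear.

```bash
python3 -c "
from bench import ctrl
print(ctrl.hand_in())"
```

```text
the job is handed in; nothing more can be done
None
```

The catch was the second plate from the box's +y end: I pressed it, the tray sprang out with both batteries in it, the plate looks flush again, the arm is clear, and the job is handed in (no verdict was returned).

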